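# Lock a salvaged power board into the cam-lock board holder

### The job

Lay the larger of the salvaged circuit boards flat in the nest of the board holder, between the fence, the jaw and the side stops, without pressing it down hard. Then turn the cam knob clockwise just until the sprung jaw's roller drops into the cam's notch and the jaw springs in to hold the board against the fence; stop there, do not force the knob on so that the jaw is driven back out over the far side of the notch, and let go. Leave the other things on the table where they are.

Things in the scene. Friction and masses are not known exactly. Their poses are not given: they have to be found in the camera images.
- board_mid (a point): The larger salvaged board: brown plate 60 (its x) by 40 (y) by 4 mm, about 90 g, on it in the middle a yellow transformer 26 (x) by 28 (y) mm, top 26 mm above the plate's underside, to be pinched across y; capacitors up to 20 mm above the underside near both x ends, over 15 mm from the middle. Lies component side up on the table. Point: its middle, 13 mm above its underside; z up.
- nest (a point): Point on the holder's bed, 14 mm above the table, where the middle of the board's underside lies once held against the fence. z up; y from the knob and fence to the jaw, x along the fence. The board lies with its 60 mm side along x, either way round. Fence face at y = -20 mm (8 mm high above the bed), side stops' faces at x = +-32.5 mm (6 mm high).
- jaw_face (a point): Middle of the face of the sprung jaw, the far cross bar (96 mm along x, top 8.5 mm above the bed) of a steel yoke that is drawn towards knob and fence. Same axes as the nest. At the start it is at y = +26 mm from the nest point: the room for the 40 mm board is 46 mm along y (its middle 3 mm from the nest point towards the jaw) and 65 mm along x.
- fixture: The grey metal board holder, fixed to the table: base plate 112 (x) by 170 (y) by 14 mm carrying knob and cam, fence, nest and jaw in a row along its y; the yoke's side rods lie at x = +-45 mm, up to 6.5 mm above the bed. Axes as the nest's. Origin on the table; nest point at y = +28 mm, x = 0, knob axis at y = -55 mm, x = 0.
- knob_grip (a point): The cam knob: a black upright bar 46 mm long (its x) by 12 mm wide (y), underside 32 mm and top 58 mm above the table, turned clockwise seen from above (yaw falls) about the vertical axis through its middle. This point is on that axis, 46 mm above the table. Turning takes 0.2 N m, less as the roller drops into the notch, 0.3 to 0.45 N m up the notch's far slope. It stays where it is left.
- knob: Knob and cam; origin on the axis at bed height, x along the bar. The metal cam below the bar, 52 to 57 mm across, top 26 mm above the table, turns with it. Its low rim holds the jaw back; then comes one notch, steep on the near side, sloping on the far side up to a higher rim. The cam sits on the knob at an angle that differs each time: the turn needed is unknown, about 15 to 100 degrees.
- jaw (a joint): How far the sprung jaw has moved to the fence, m: 0 on the low rim (start), about 0.006 when the yoke's roller is in the notch and the jaw presses the board to the fence (7 N), 0.0075 if no board, -0.0025 on the high rim past the notch. The roller is fully in some 9 degrees after it starts to drop; under 10 degrees on, it climbs the far slope and frees the board; 20 to 25 more drive it out.
- module_mid (a point): The smaller salvaged circuit board, a bystander: plate 40 by 30 mm, 18 mm high in all; this point is in its middle, 9 mm up.
- scrap_mid (a point): A still smaller circuit board, a bystander: plate 36 by 26 mm, 16 mm high; this point is in its middle, 8 mm up.
- tin: A round white flat tin, a bystander, 56 mm across, 14 mm high; origin under its centre.
- phone: A black phone lying flat, a bystander, 150 (x) by 72 (y) by 8 mm; origin under its centre.
- mug: A white mug, a bystander, 76 mm across, 90 mm high; origin under its centre.
- driver: A screwdriver lying on the table, a bystander; origin under its middle.
Not all that is in view belongs to the job. Several things have the shape of the fixture; the one meant has the colours described above.

How it is judged:
By the outcome, as a careful person would: the job done as asked, in the order asked, and still so for the second after the job is handed in, with the robot touching nothing.
It also fails if it takes over 72 s, if anything falls off the work surface, if the arm or the gripper's body presses on something with over 40 N, if the wrist force passes 120 N, or if a joint passes its speed limit or range.

### The arm

A 7-joint arm with a two-finger parallel gripper is mounted at the origin on the work surface. World frame = base frame: x ahead of the robot, y to its left, z up, the work surface at z = 0. Lengths are in m, angles in rad, forces in N, time in s.
With the tool pointing down it reaches from about 0.425 to 0.825 m from the base axis. Payload 3.6 kg.
Tool frame: the origin (TCP) lies between the finger pads; the fingertips stand 11 mm ahead of it and the grasp point (between the pads) lies 8 mm behind it (arm.finger_overhang is the distance from the TCP to the fingertips, in m); z points along the fingers, y is the line along which they close (so a half turn about z gives the same grasp; the last joint's range is limited). The gripper opens to 85 mm and grips with 20 to 120 N. Pads are 22 mm wide; open, the fingers measure 114 mm over their backs; the gripper's body (76 mm by 85 mm) begins 54 mm behind the grasp point. The pads swing forward as they close: fully open they stand 13 mm farther back than shut.
Start: joints at [1.171, 0.615, -0.013, 1.423, 0.008, 1.103, -0.04], TCP at [0.237, -0.605, 0.242] pointing down, gripper open.
Joint ranges: [-3.12, 3.12], [-0.3, 2.06], [-1.34, 1.32], [0.26, 2.42], [-1.36, 4.5], [0.01, 1.98], [-2.84, 2.84]. Speed limits (rad/s): [2.79, 2.79, 3.14, 3.14, 3.14, 3.14, 3.14].

### API

Orientations are given as a rotation vector (axis times angle).
In Python, from bench import arm gives the robot as it stands.
- The arm moves only by the tool step_arm, never from a script. Its argument "series" is one flat list of numbers, 5 for each row, row after row: the shift along the world's x, y, z in units of 0.15 m (1.0 is 0.15 m), then the turn about the world's z in units of 90 degrees (1.0 is 90 degrees), then the finger opening in mm, from 0 to 85.4. A call has 1 to 12 rows; each row is the pose to reach, as a shift and turn from the pose commanded when the call began; what a row does not reach only later rows make up. A row lasts 1/10 s, in which the tool goes at most 50 mm and 8.59 degrees, less where a joint would pass 70% of its speed; a pose out of reach is approached as far as the arm can. A call with a number of a shift or a turn outside -1 to 1 is refused whole. A call with a gripper value outside its range is refused whole. The fingers move at their own pace and stop on an object; the grip force is fixed at half the most. Time passes only in rows, so rows that repeat a pose let the fingers close. It gives the time, the measured TCP pose, the force, the opening and the grip force at its end, in the units of the state.
- arm.observe(): the state, without advancing time (a new reading comes with each control period).
- arm.camera(name): name is "scene" or "side" or "wrist"; returns a dict with "img" (400x640x3 uint8, blue, green, red), "depth" (400x640 float32, m along the optical axis (not along the pixel's ray), 0 where there is no reading), "vertical_fov" (degrees; the focal length in pixels is half the picture's height over the tangent of half this angle, whatever the lens; pixels are square), "cx", "cy" (the principal point, pixels), "camera_from_world" (4x4, takes a point from world to camera coordinates). Camera axes: x right, y down, z forward; pixel columns grow to the right and rows downward; lengths in m; the calibration is good to about 2 mm. A picture is of the moment at which its call begins.
- arm.finish_job(): hands the job in; it is judged then, once.
Trained networks look in a picture, given as the dict that the camera call returned (one of the last four; its "shot" number tells which), for a name from the list of things; names that differ only in an ending like _2 or _b are one class to them, and where a whole thing is asked for, a point or a joint stands for the part that bears it (a point fixed in the world has none). Each returns a list of dicts, best first, with "score" (0 to 1); they miss things now and then, are a little off and sometimes report something else, mostly with a low value. They report only what shows in the picture. A call takes as long as a camera call. They do not tell look-alikes from the thing itself.
- arm.trace(picture, target): "mask" (400x640 bool, what is visible of it) and "extent" ([centre column, centre row, width, height] in pixels, round what is visible of it).
The state is a dict: "time_s": time; "joint_pos": joint angles; "qvel": joint speeds; "joint_torque": joint torques, N m; "ee_pos": TCP position; "tool_rot": TCP orientation; "contact_force": force on the tool from outside, world axes, zero at the start; "wrist_torque": the same for the moment, N m; "grip_width": finger opening in m; "finger_force": force on a finger pad.
Only numpy, scipy, OpenCV 4.12 (cv2) and the standard library are available. Lean on these libraries where they do the work, as an engineer would, in place of code of your own. Each camera call takes 0.05 s, during which the arm holds its last target. There are 200 camera calls.

## Working session

There is one attempt and no reset: what is moved stays moved. The work goes in short steps, Python scripts to look and compute and a tool call to move; the robot and the scene stay as the last step left them, time stands still between calls to the robot, and variables do not carry over. Pictures are saved under pics/ and viewed, at most 10 in all, crops included, and the job is handed in when it is done.

Besides the shell and the picture viewer there is one more tool, called after "Call:" as a command line: name --argument value ..., lists and objects as JSON in quotes. step_arm: Moves the arm, as the interface text tells. Its arguments: {"type":"object","properties":{"series":{"type":"array"}},"required":["series"]}

```bash
mkdir -p pics
cat > h.py <<'E'
import numpy as np, cv2
from bench import arm
def K(p):
    return 200/np.tan(np.radians(p["vertical_fov"])/2)
def pts(p,mask):
    v,u=np.nonzero(mask&(p["depth"]>0)); z=p["depth"][v,u]; f=K(p)
    c=np.stack([(u-p["cx"])*z/f,(v-p["cy"])*z/f,z,np.ones_like(z)])
    return (np.linalg.inv(p["camera_from_world"])@c)[:3].T
def proj(p,w):
    c=p["camera_from_world"]@np.r_[w,1]; f=K(p)
    return f*c[0]/c[2]+p["cx"],f*c[1]/c[2]+p["cy"]
E
python3 - <<'E'
from h import *
s=arm.observe();print(s["ee_pos"],s["tool_rot"],s["grip_width"])
ims=[]
for n in("scene","side"):
    p=arm.camera(n); ims.append(p["img"].copy())
    for t in("board_mid","fixture","knob_grip","jaw","module_mid"):
        for d in arm.trace(p,t)[:3]:
            q=pts(p,d["mask"]); 
            if len(q)<5: continue
            r=cv2.minAreaRect(q[q[:,2]>np.percentile(q[:,2],30)][:,:2].astype(np.float32)*1000)
            print(n,t,round(d["score"],2),np.round(d["extent"]),np.round(np.median(q,0),3),np.round(q[:,2].max(),3),np.round(r[0]),np.round(r[1]),round(r[2]))
    cv2.imwrite(f"pics/{n}0.png",p["img"])
E
```

```text
[ 0.23707543 -0.60443522  0.2411247 ] [-3.08439703e+00 -5.83347079e-01  8.42808749e-04] 0.08551904812341622
scene board_mid 0.71 [247. 183.  29.  27.] [ 0.524 -0.158  0.016] 0.03 [ 519. -158.] [56. 36.] 50
scene fixture 0.77 [369. 193.  94.  59.] [0.594 0.111 0.016] 0.063 [582. 115.] [112. 170.] 19
scene fixture 0.61 [428. 130.  74.  58.] [0.411 0.307 0.017] 0.063 [394. 316.] [111. 169.] 35
scene knob_grip 0.97 [420. 132.  21.  23.] [0.426 0.279 0.029] 0.063 [422. 285.] [51. 58.] 3
scene knob_grip 0.87 [351. 190.  26.  25.] [0.603 0.072 0.028] 0.063 [599.  75.] [47. 53.] 5
scene knob_grip 0.62 [370. 193.  91.  64.] [0.594 0.111 0.016] 0.063 [581. 115.] [113. 170.] 19
scene jaw 0.97 [382. 183.  49.  42.] [0.57  0.145 0.022] 0.03 [570. 144.] [97. 91.] 19
scene jaw 0.88 [439. 120.  43.  28.] [0.379 0.361 0.023] 0.029 [371. 348.] [97. 80.] 34
scene module_mid 0.67 [176. 196.  21.  14.] [ 0.538 -0.327  0.006] 0.022 [ 534. -327.] [31. 40.] 68
side board_mid 0.77 [283. 254.  27.  24.] [ 0.517 -0.169  0.016] 0.029 [ 518. -161.] [55. 29.] 46
side fixture 0.81 [248. 156.  55.  29.] [0.399 0.286 0.016] 0.063 [397. 315.] [112. 167.] 35
side fixture 0.61 [307. 189.  58.  46.] [0.582 0.076 0.016] 0.063 [584. 111.] [111. 167.] 19
side fixture 0.36 [283. 254.  26.  20.] [ 0.517 -0.169  0.017] 0.029 [ 517. -161.] [53. 30.] 46
side knob_grip 0.81 [312. 189.  19.  18.] [0.597 0.069 0.033] 0.063 [598.  64.] [47. 33.] 7
side knob_grip 0.7 [256. 156.  15.  18.] [0.423 0.275 0.033] 0.063 [423. 276.] [42. 46.] 79
side jaw 0.67 [299. 181.  35.  20.] [0.555 0.169 0.022] 0.026 [570. 153.] [99. 79.] 21
side jaw 0.47 [238. 150.  24.  19.] [0.354 0.353 0.022] 0.027 [372. 344.] [89. 82.] 30
side module_mid 0.55 [289. 311.  21.  12.] [ 0.535 -0.334  0.007] 0.021 [ 535. -329.] [30. 39.] 74
```

Run:
```python
import cv2
a=cv2.imread("pics/scene0.png")[80:280,140:500]
cv2.imwrite("pics/s1.png",cv2.resize(a,None,fx=2.2,fy=2.2,interpolation=cv2.INTER_CUBIC))
```

```text
(no output)
```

View pics/s1.png

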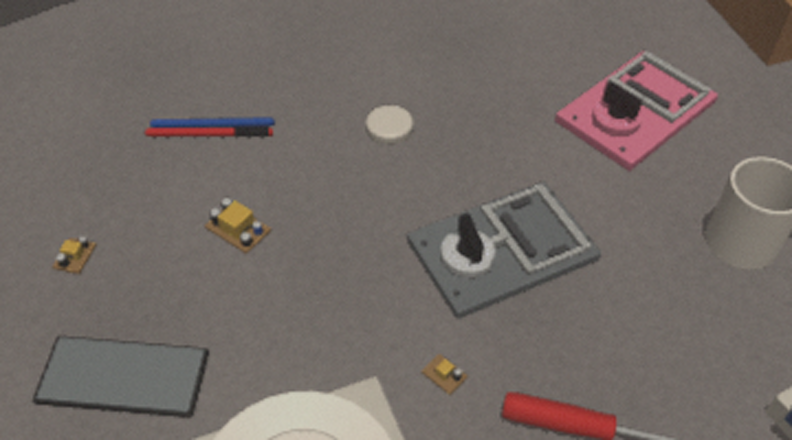

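The scene crop shows the grey holder with the white cam at about (500,245), the board at (237,222), and a pink look-alike at upper right. I'm moving over the board.

Call:
step_arm --series '[0.62, 0.98, 0, 0.1, 85, 0.62, 0.98, 0, 0.1, 85, 0.62, 0.98, 0, 0.1, 85, 0.62, 0.98, 0, 0.1, 85, 0.62, 0.98, 0, 0.1, 85]'

```text
time_s: 1.1
ee_pos: [0.3344, -0.4535, 0.2428]
tool_rot: [-3.026, -0.837, -0.005]
contact_force: [0.0, 0.4, 0.7]
grip_width: 0.0851
finger_force: 0.0
```

Call:
step_arm --series '[0.62, 0.98, 0, 0.1, 85, 0.62, 0.98, 0, 0.1, 85, 0.62, 0.98, 0, 0.1, 85, 0.62, 0.98, 0, 0.1, 85, 0.62, 0.98, 0, 0.1, 85]'

```text
time_s: 1.6
ee_pos: [0.426, -0.3077, 0.2426]
tool_rot: [-2.953, -1.07, -0.004]
contact_force: [0.1, 0.3, 0.4]
grip_width: 0.0846
finger_force: 0.0
```

Call:
step_arm --series '[0.5, 0.9, 0, 0.12, 85, 0.5, 0.9, 0, 0.12, 85, 0.5, 0.9, 0, 0.12, 85, 0.5, 0.9, 0, 0.12, 85, 0.5, 0.9, 0, 0.12, 85, 0.5, 0.9, 0, 0.12, 85, 0.5, 0.9, 0, 0.12, 85]'

```text
time_s: 2.3
ee_pos: [0.4972, -0.1792, 0.2422]
tool_rot: [2.847, 1.325, -0.002]
contact_force: [0.5, 0.0, 0.1]
grip_width: 0.0852
finger_force: 0.0
```

```bash
cat >> h.py <<'E'
def rect(q,lo,hi):
    q=q[(q[:,2]>lo)&(q[:,2]<hi)]
    r=cv2.minAreaRect(q[:,:2].astype(np.float32)*1000); return np.round(r[0],1),np.round(r[1],1),round(r[2],1),len(q)
def tool():
    from scipy.spatial.transform import Rotation as R
    s=arm.observe(); M=R.from_rotvec(s["tool_rot"]).as_matrix()
    print("t",s["time_s"],"ee",np.round(s["ee_pos"],4),"ytool",round(np.degrees(np.arctan2(M[1,1],M[0,1])),2),"z",np.round(M[:,2],3),"F",np.round(s["contact_force"],1),"T",np.round(s["wrist_torque"],2),"w",round(s["grip_width"],4),"ff",s["finger_force"])
E
python3 - <<'E'
from h import *
tool()
p=arm.camera("wrist"); cv2.imwrite("pics/w1.png",p["img"])
for d in arm.trace(p,"board_mid")[:2]:
    q=pts(p,d["mask"]); print(d["score"],d["extent"],"all",rect(q,-.01,.1),"plate",rect(q,.000,.01),"top",rect(q,.022,.04),"zs",np.percentile(q[:,2],[5,50,95]))
E
```

```text
t 2.3 ee [ 0.4972 -0.1792  0.2422] ytool -40.08 z [-0.001 -0.002 -1.   ] F [0.5 0.  0.1] T [-0.02  0.05 -0.01] w 0.0852 ff 0.0
0.95 [323.1, 130.6, 37.5, 58.0] all (array([ 517.7, -160. ]), array([60.9, 39.7]), 46.4, 1928) plate (array([ 517.7, -160. ]), array([60.9, 39.7]), 46.4, 826) top (array([ 517.4, -160.3]), array([26.3, 27.9]), 46.3, 678) zs [0.00264692 0.01480707 0.02642734]
```

View pics/w1.png

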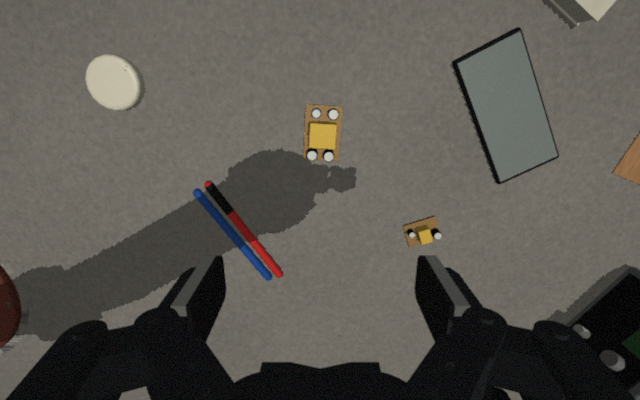

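Call:
step_arm --series '[0.137, 0.128, -0.3, -0.039, 60, 0.137, 0.128, -0.6, -0.039, 60, 0.137, 0.128, -0.9, -0.039, 60, 0.137, 0.128, -1, -0.039, 60, 0.137, 0.128, -1, -0.039, 60, 0.137, 0.128, -1, -0.039, 60]'

```text
time_s: 3.0
ee_pos: [0.5193, -0.1578, 0.0928]
tool_rot: [2.884, 1.243, 0.001]
contact_force: [0.5, -0.4, 0.4]
grip_width: 0.0598
finger_force: 0.0
```

Run:
```python
from h import *
tool()
p=arm.camera("wrist")
for d in arm.trace(p,"board_mid")[:2]:
    q=pts(p,d["mask"]); print(d["score"],d["extent"],"plate",rect(q,.000,.01),"top",rect(q,.022,.04))
```

```text
t 3.0 ee [ 0.5193 -0.1578  0.0928] ytool -43.36 z [ 0.001 -0.    -1.   ] F [ 0.5 -0.4  0.4] T [-0.01  0.    0.01] w 0.0598 ff 0.0
0.84 [318.1, 208.8, 58.9, 88.6] plate (array([ 516.2, -160.8]), array([62.7, 40.9]), 46.1, 1843) top (array([ 517.3, -160.3]), array([26.9, 27.7]), 47.4, 1653)
```

Call:
step_arm --series '[-0.014, -0.016, -0.25, 0, 60, -0.014, -0.016, -0.4, 0, 60, -0.014, -0.016, -0.475, 0, 60, -0.014, -0.016, -0.475, 0, 60, -0.014, -0.016, -0.475, 0, 20, -0.014, -0.016, -0.475, 0, 20, -0.014, -0.016, -0.475, 0, 20, -0.014, -0.016, -0.475, 0, 20, -0.014, -0.016, -0.475, 0, 20, -0.014, -0.016, -0.475, 0, 20]'

```text
time_s: 4.1
ee_pos: [0.5181, -0.1596, 0.0227]
tool_rot: [2.882, 1.245, 0.004]
contact_force: [-0.4, -0.2, 5.5]
grip_width: 0.0264
finger_force: 61.0
```

Run:
```python
from h import *
tool()
```

```text
t 4.1 ee [ 0.5181 -0.1596  0.0227] ytool -43.29 z [ 0.003 -0.001 -1.   ] F [-0.4 -0.2  5.5] T [ 0.06  0.15 -0.02] w 0.0264 ff 60.965352058410645
```

Call:
step_arm --series '[0, 0, 0.2, 0, 20, 0, 0, 0.5, 0, 20, 0, 0, 0.8, 0, 20, 0.1, 0.3, 1, -0.1, 20, 0.2, 0.6, 1, -0.2, 20, 0.2, 0.9, 1, -0.3, 20, 0.2, 0.9, 1, -0.3, 20, 0.2, 0.9, 1, -0.3, 20]'

```text
time_s: 4.9
ee_pos: [0.5465, -0.0218, 0.1713]
tool_rot: [-3.093, -0.547, 0.0]
contact_force: [-0.7, -0.1, -1.0]
grip_width: 0.0265
finger_force: 60.1
```

Call:
step_arm --series '[0.1, 0.3, 0, 0, 20, 0.1, 0.6, 0, 0, 20, 0.1, 0.7, 0, 0, 20, 0.1, 0.7, 0, 0, 20, 0.1, 0.7, 0, 0, 20, 0.1, 0.7, 0, 0, 20]'

```text
time_s: 5.5
ee_pos: [0.5619, 0.0771, 0.171]
tool_rot: [3.094, 0.53, -0.001]
contact_force: [-0.5, 0.4, -0.8]
grip_width: 0.0265
finger_force: 60.1
```

Run:
```python
from h import *
tool()
for n in("wrist","scene","side"):
  p=arm.camera(n); cv2.imwrite(f"pics/{n}2.png",p["img"])
  for t in("board_mid","fixture","jaw","knob_grip"):
   for d in arm.trace(p,t)[:2]:
    q=pts(p,d["mask"]); c=np.median(q,0)
    print(n,t,round(d["score"],2),np.round(d["extent"]),np.round(c,3), [rect(q,*z) if ((q[:,2]>z[0])&(q[:,2]<z[1])).sum()>10 else None for z in((.009,.018),(.018,.026),(.05,.07),(.14,.25))])
```

```text
t 5.5 ee [0.5619 0.0771 0.171 ] ytool -70.55 z [-0.    -0.002 -1.   ] F [-0.5  0.4 -0.8] T [-0.03  0.03 -0.03] w 0.0265 ff 60.094839334487915
wrist board_mid 0.58 [319. 256.  80. 127.] [0.572 0.078 0.168] [None, None, None, (array([561.7,  76.2]), array([60.5, 39.9]), 19.2, 8149)]
wrist board_mid 0.31 [20. 33. 40. 62.] [0.599 0.333 0.018] [(array([592.2, 338.4]), array([13.5, 55.8]), 73.8, 616), (array([594.3, 336.1]), array([10., 48.]), 79.5, 528), None, None]
wrist fixture 0.83 [ 71. 246. 140. 139.] [0.425 0.281 0.014] [(array([400.6, 308.4]), array([111.8, 152.1]), 35.4, 7520), (array([386.5, 294.8]), array([121.3,  86.1]), 3.1, 2783), (array([419.5, 281.4]), array([46.2, 14.5]), 37.6, 1033), None]
wrist fixture 0.68 [287. 140. 206. 129.] [0.589 0.118 0.014] [(array([581.7, 114.3]), array([111.8, 170.3]), 19.0, 15727), (array([579.5, 119.6]), array([ 96.1, 152.4]), 18.8, 6325), (array([594.9,  74.5]), array([46.1, 12.2]), 8.8, 977), (array([589.8,  86.2]), array([ 2. , 39.6]), 21.9, 15)]
wrist jaw 0.88 [247. 142. 111. 111.] [0.577 0.157 0.022] [(array([569.6, 146.7]), array([85.2,
[... 2786 characters left out ...]
 [0.552 0.167 0.022] [(array([568.1, 152.2]), array([91.4, 81.4]), 18.2, 23), (array([570.5, 149.9]), array([95.8, 77.1]), 19.2, 167), None, None]
side jaw 0.63 [236. 150.  22.  18.] [0.357 0.35  0.022] [(array([353.5, 330.9]), array([18.3, 71. ]), 37.7, 11), (array([369.9, 343. ]), array([88.5, 80.8]), 30.9, 97), None, None]
side knob_grip 0.8 [256. 154.  18.  15.] [0.424 0.275 0.033] [None, (array([426.8, 273.8]), array([52.8, 39.5]), 22.6, 43), (array([422.5, 281.2]), array([43.9, 14.1]), 46.1, 47), None]
side knob_grip 0.72 [311. 190.  20.  21.] [0.599 0.069 0.034] [None, (array([589.7,  86.2]), array([45.6, 83.7]), 24.7, 50), (array([596.8,  72.9]), array([45.5, 14.1]), 10.1, 75), None]
```

View pics/wrist2.png

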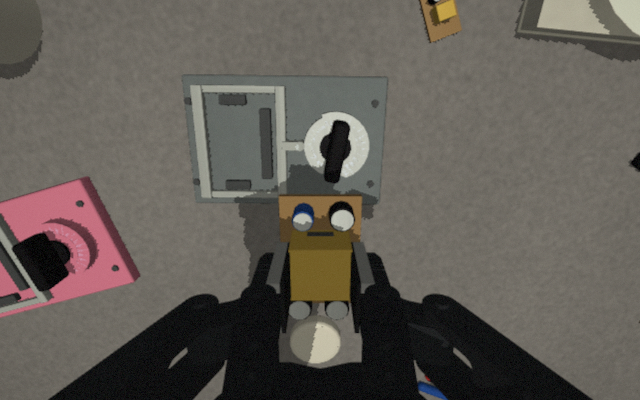

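Run:
```python
from h import *
p=arm.camera("wrist")
q=pts(p,np.ones((400,640),bool)); 
a=np.radians(18.9); ex=np.array([np.cos(a),np.sin(a)]); ey=np.array([-ex[1],ex[0]])
o=np.array([.595,.0745])+.083*ey; print("nest est",o)
d=(q[:,:2]-o)*1000; x=d@ex; y=d@ey; z=q[:,2]*1000
def sel(m): return np.round(np.percentile(x[m],[1,50,99]),1),np.round(np.percentile(y[m],[1,50,99]),1),np.round(np.median(z[m]),1),m.sum()
print("bed",sel((abs(x)<28)&(y>-10)&(y<20)))
print("fence",sel((abs(x)<30)&(y>-35)&(y<-10)&(z>20.5)&(z<23.5)))
print("jaw",sel((abs(x)<45)&(y>15)&(y<45)&(z>20.5)&(z<25)))
print("stopL",sel((x<-25)&(x>-40)&(abs(y)<15)&(z>18)&(z<23)))
print("stopR",sel((x>25)&(x<40)&(abs(y)<15)&(z>18)&(z<23)))
print("rodL",sel((x<-40)&(x>-55)&(abs(y)<15)&(z>18)&(z<24)))
print("rodR",sel((x>40)&(x<55)&(abs(y)<15)&(z>18)&(z<24)))
dd=arm.trace(p,"board_mid")[0]; b=pts(p,dd["mask"])
for lo,hi in((.145,.156),(.15,.157),(.168,.18)):
  try: print(rect(b,lo,hi))
  except Exception as e: print(e)
print(np.histogram(b[:,2],bins=np.arange(.145,.185,.002)))
tool()
```

```text
nest est [0.56811485 0.15302508]
bed (array([-27.2,  -3.6,  27.6]), array([-9.9,  2.4, 19.6]), np.float64(13.8), np.int64(2600))
fence (array([-29. ,   1.4,  29.5]), array([-34.9, -25.4, -20.3]), np.float64(21.7), np.int64(786))
jaw (array([-44.3,   3.4,  44.5]), array([19.7, 29.4, 34.3]), np.float64(22.0), np.int64(1161))
stopL (array([-39.7, -35.7, -32.1]), array([-9.1,  1.9, 12.5]), np.float64(19.4), np.int64(211))
stopR (array([32.9, 36.2, 39.5]), array([-9.2,  1.4, 12.3]), np.float64(19.7), np.int64(241))
rodL (array([-47.8, -44.5, -41.6]), array([-14.5,  -0.8,  14.6]), np.float64(20.0), np.int64(215))
rodR (array([40.1, 44.9, 48.1]), array([-14.7,   0.3,  14.5]), np.float64(20.0), np.int64(316))
(array([561.2,  79.9]), array([61.3, 39.9]), 19.1, 2267)
(array([561.2,  79.9]), array([61.3, 39.9]), 19.1, 2287)
(array([555.,  78.]), array([41.1, 28.2]), 19.7, 4008)
(array([   0,   16,  224, 1785,  171,  142,  193,  189,  543,  514,  207,
        739,  244,  287, 2885,   75,    0,    0,    0,    0]), array([0.145, 0.147, 0.149, 0.151, 0.153, 0.155, 0.157, 0.159, 0.161,
       0.163, 0.165, 0.167, 0.169, 0.171, 0.173, 0.175, 0.177, 0.179,
       0.181, 0.183, 0.185]))
t 6.35 ee [0.5618 0.0808 0.171 ] ytool -70.29 z [-0.  0. -1.] F [-0.  -0.5 -1.2] T [-0.06  0.01 -0.01] w 0.0265 ff 60.094910860061646
```

Call:
step_arm --series '[0.042, 0.25, 0, -0.003, 20, 0.042, 0.507, 0, -0.003, 20, 0.042, 0.507, -0.2, -0.003, 20, 0.042, 0.507, -0.4, -0.003, 20, 0.042, 0.507, -0.6, -0.003, 20, 0.042, 0.507, -0.667, -0.003, 20, 0.042, 0.507, -0.667, -0.003, 20, 0.042, 0.507, -0.667, -0.003, 20, 0.042, 0.507, -0.667, -0.003, 20]'

```text
time_s: 7.25
ee_pos: [0.5695, 0.1571, 0.0727]
tool_rot: [-3.096, -0.53, -0.006]
contact_force: [-0.8, 0.7, -1.2]
grip_width: 0.0261
finger_force: 60.1
```

Run:
```python
from h import *
tool()
p=arm.camera("wrist"); cv2.imwrite("pics/w3.png",p["img"])
q=pts(p,np.ones((400,640),bool)); 
a=np.radians(18.9); ex=np.array([np.cos(a),np.sin(a)]); ey=np.array([-ex[1],ex[0]])
o=np.array([.5685,.1531])
d=(q[:,:2]-o)*1000; x=d@ex; y=d@ey; z=q[:,2]*1000
def sel(m): return np.round(np.percentile(x[m],[1,50,99]),1),np.round(np.percentile(y[m],[1,50,99]),1),np.round(np.median(z[m]),1),m.sum()
for n,m in dict(plate=(z>46)&(z<54)&(abs(x)<45)&(abs(y)<35),fence=(abs(x)<30)&(y>-35)&(y<-10)&(z>20.5)&(z<23.5),jaw=(abs(x)<45)&(y>15)&(y<45)&(z>20.5)&(z<25),stL=(x<-25)&(x>-40)&(abs(y)<15)&(z>18)&(z<23),stR=(x>25)&(x<40)&(abs(y)<15)&(z>18)&(z<23),rodL=(x<-40)&(x>-55)&(abs(y)<15)&(z>18)&(z<24),rodR=(x>40)&(x<55)&(abs(y)<15)&(z>18)&(z<24)).items():
    print(n,sel(m) if m.sum()>5 else m.sum())
for t in arm.trace(p,"board_mid")[:1]:
    b=pts(p,t["mask"]); r=rect(b,.046,.055); print(r,(r[0]-o*1000)@ex,(r[0]-o*1000)@ey)
```

```text
t 7.25 ee [0.5695 0.1571 0.0727] ytool -70.57 z [ 0.003  0.001 -1.   ] F [-0.8  0.7 -1.2] T [ 0.01 -0.05 -0.02] w 0.0261 ff 60.079418420791626
plate (array([-27.6,  24.8,  31.8]), array([-17. ,   3.2,  22.5]), np.float64(53.4), np.int64(1587))
fence (array([-15.6,  10.1,  29.3]), array([-34.9, -26.1, -20.6]), np.float64(21.7), np.int64(1042))
jaw (array([-13.6,  21.1,  44.5]), array([20. , 30.2, 34.4]), np.float64(22.1), np.int64(1344))
stL 0
stR (array([32.5, 36.2, 39.9]), array([-8.8,  2. , 12.9]), np.float64(19.7), np.int64(500))
rodL 0
rodR (array([40.1, 44.9, 47.7]), array([-14.6,   0.4,  14.5]), np.float64(20.1), np.int64(599))
(array([569.2, 156.2]), array([60.8, 39.9]), 19.1, 2100) 1.666403747593577 2.706122419626639
```

View pics/w3.png

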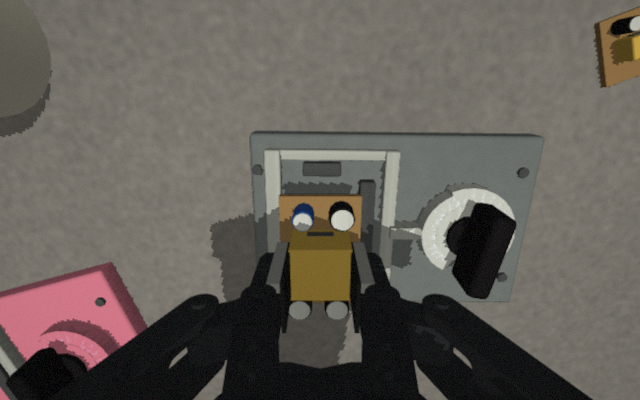

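Call:
step_arm --series '[-0.01, -0.001, -0.03, 0, 20, -0.01, -0.001, -0.07, 0, 20, -0.01, -0.001, -0.1, 0, 20, -0.01, -0.001, -0.13, 0, 20, -0.01, -0.001, -0.13, 0, 20, -0.01, -0.001, -0.13, 0, 20]'

```text
time_s: 7.95
ee_pos: [0.5666, 0.1566, 0.0512]
tool_rot: [-3.096, -0.53, 0.001]
contact_force: [-0.1, 0.0, -0.7]
grip_width: 0.0266
finger_force: 60.1
```

```bash
cat >> h.py <<'E'
def board(o=np.array([.5685,.1531]),a=np.radians(18.9)):
    ex=np.array([np.cos(a),np.sin(a)]); ey=np.array([-ex[1],ex[0]])
    p=arm.camera("wrist")
    for t in arm.trace(p,"board_mid")[:1]:
        b=pts(p,t["mask"]); b=b[(np.hypot(*(b[:,:2]-o).T)<.06)]
        zs=b[:,2]; h,e=np.histogram(zs,bins=np.arange(.01,.12,.001)); lo=np.percentile(zs,3)
        r=rect(b,lo-.002,lo+.006); print("board score",round(t["score"],2),r,"zlo",round(lo,4),"nest xy",np.round([(r[0]-o*1000)@ex,(r[0]-o*1000)@ey],2))
    return p
E
python3 - <<'E'
from h import *
tool(); board()
E
```

```text
t 7.95 ee [0.5666 0.1566 0.0512] ytool -70.56 z [-0. -0. -1.] F [-0.1  0.  -0.7] T [ 0.02  0.02 -0.  ] w 0.0266 ff 60.07878541946411
board score 0.72 (array([566.1, 155.4]), array([61. , 40.2]), 19.5, 2330) zlo 0.0311 nest xy [-1.53  2.95]
```

Call:
step_arm --series '[0.009, 0.003, 0, 0, 20, 0.009, 0.003, 0, 0, 20, 0.009, 0.003, -0.03, 0, 20, 0.009, 0.003, -0.05, 0, 20, 0.009, 0.003, -0.07, 0, 20, 0.009, 0.003, -0.08, 0, 20, 0.009, 0.003, -0.09, 0, 20, 0.009, 0.003, -0.09, 0, 20, 0.009, 0.003, -0.09, 0, 20]'

```text
time_s: 8.95
ee_pos: [0.568, 0.1571, 0.038]
tool_rot: [-3.096, -0.531, -0.0]
contact_force: [0.4, 0.2, -1.2]
grip_width: 0.0266
finger_force: 60.1
```

Run:
```python
from h import *
tool(); board(); tool()
```

```text
t 8.95 ee [0.568  0.1571 0.038 ] ytool -70.56 z [ 0.  0. -1.] F [ 0.4  0.2 -1.2] T [-0.03 -0.03 -0.05] w 0.0266 ff 60.07887840270996
board score 0.78 (array([561.8, 153.9]), array([73.4, 40.2]), 19.5, 2364) zlo 0.0178 nest xy [-6.08  2.93]
t 9.05 ee [0.5681 0.1571 0.0381] ytool -70.56 z [ 0.  0. -1.] F [ 0.2  0.5 -1.1] T [ 0.   -0.01 -0.04] w 0.026 ff 60.0786030292511
```

Call:
step_arm --series '[0, 0, -0.004, 0, 20, 0, 0, -0.008, 0, 20, 0, 0, -0.008, 0, 20, 0, 0, -0.008, 0, 20]'

```text
time_s: 9.45
ee_pos: [0.568, 0.1571, 0.0368]
tool_rot: [-3.096, -0.53, -0.0]
contact_force: [0.2, 0.0, -0.5]
grip_width: 0.0263
finger_force: 60.1
```

Call:
step_arm --series '[0, 0, -0.003, 0, 20, 0, 0, -0.006, 0, 20, 0, 0, -0.006, 0, 20, 0, 0, -0.006, 0, 20]'

```text
time_s: 9.85
ee_pos: [0.568, 0.1571, 0.0368]
tool_rot: [-3.096, -0.53, -0.0]
contact_force: [-1.6, 0.9, 5.3]
grip_width: 0.0264
finger_force: 60.9
```

Call:
step_arm --series '[0, 0, 0.004, 0, 36, 0, 0, 0.004, 0, 40, 0, 0, 0.004, 0, 42, 0, 0, 0.004, 0, 42, 0, 0, 0.1, 0, 42, 0, 0, 0.3, 0, 42, 0, 0, 0.6, 0, 42, 0, 0, 0.9, 0, 42, 0, 0, 0.9, 0, 42, 0, 0, 0.9, 0, 42]'

```text
time_s: 10.85
ee_pos: [0.5686, 0.1572, 0.1731]
tool_rot: [-3.096, -0.53, -0.006]
contact_force: [-0.0, 0.1, -1.4]
grip_width: 0.042
finger_force: 0.0
```

Run:
```python
from h import *
tool(); p=board(); cv2.imwrite("pics/w4.png",p["img"])
for t in arm.trace(p,"knob_grip")[:2]:
    b=pts(p,t["mask"]); 
    print(t["score"],t["extent"], rect(b,.05,.07) if (b[:,2]>.05).sum()>10 else len(b))
```

```text
t 10.85 ee [0.5686 0.1572 0.1731] ytool -70.56 z [ 0.004  0.001 -1.   ] F [-0.   0.1 -1.4] T [-0.06  0.04 -0.07] w 0.042 ff 0.0
board score 0.56 (array([567.9, 156.1]), array([60.3, 39.7]), 19.3, 1199) zlo 0.0165 nest xy [0.4  3.03]
0.61 [420.2, 185.4, 66.1, 72.3] (array([595.2,  75.1]), array([45.7, 12. ]), 9.1, 951)
0.61 [143.8, 283.8, 70.6, 76.1] (array([420.6, 282.7]), array([43.9, 12.8]), 36.7, 790)
```

View pics/w4.png

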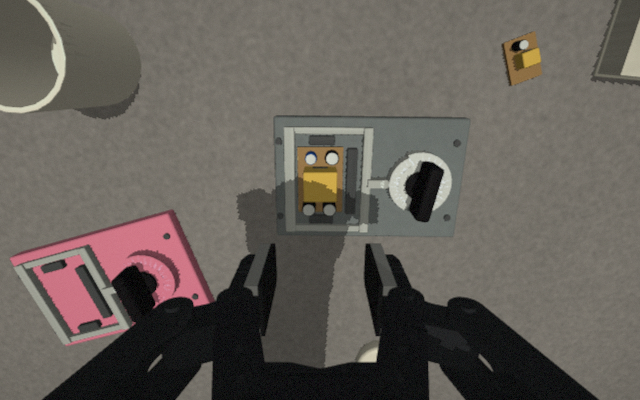

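Call:
step_arm --series '[0.09, -0.27, 0, -0.06, 42, 0.181, -0.549, 0, -0.116, 42, 0.181, -0.549, 0, -0.116, 42, 0.181, -0.549, -0.2, -0.116, 42, 0.181, -0.549, -0.4, -0.116, 42, 0.181, -0.549, -0.4, -0.116, 42, 0.181, -0.549, -0.4, -0.116, 42, 0.181, -0.549, -0.4, -0.116, 42]'

```text
time_s: 11.8
ee_pos: [0.596, 0.0749, 0.1119]
tool_rot: [-3.132, -0.247, -0.003]
contact_force: [0.4, -0.5, -0.2]
grip_width: 0.0421
finger_force: 0.0
```

Run:
```python
from h import *
tool(); print(np.round(arm.observe()["joint_pos"],2))
p=arm.camera("wrist")
for t in arm.trace(p,"knob_grip")[:2]:
    b=pts(p,t["mask"]); 
    print(t["score"],t["extent"], rect(b,.05,.07) if (b[:,2]>.05).sum()>10 else len(b))
tool()
```

```text
t 11.8 ee [0.596  0.0749 0.1119] ytool -80.99 z [ 0.002  0.    -1.   ] F [ 0.4 -0.5 -0.2] T [-0.05 -0.1   0.03] w 0.0421 ff 0.0
[-0.17  0.69  0.01  1.72 -0.01  0.74 -1.56]
0.89 [318.9, 210.4, 82.9, 94.9] (array([595.4,  74.6]), array([45.7, 11.8]), 9.3, 1371)
0.61 [40.1, 364.6, 80.3, 70.7] (array([425. , 281.9]), array([27.7,  8.2]), 34.5, 364)
t 11.9 ee [0.5961 0.0749 0.1124] ytool -80.99 z [ 0.003  0.    -1.   ] F [0.3 0.5 0.3] T [ 0.03 -0.03  0.04] w 0.0419 ff 0.0
```

Call:
step_arm --series '[0, 0, 0, 1, 42, 0, 0, 0, 1, 42, 0, 0, 0, 1, 42, 0, 0, 0, 1, 42, 0, 0, 0, 1, 42, 0, 0, 0, 1, 42, 0, 0, 0, 1, 42, 0, 0, 0, 1, 42, 0, 0, 0, 1, 42, 0, 0, 0, 1, 42, 0, 0, 0, 1, 42, 0, 0, 0, 1, 42]'

```text
time_s: 13.1
ee_pos: [0.5958, 0.0743, 0.1119]
tool_rot: [2.041, 2.387, 0.002]
contact_force: [0.2, 0.1, -0.6]
grip_width: 0.0419
finger_force: 0.0
```

Call:
step_arm --series '[0, 0, 0, 1, 42, 0, 0, 0, 1, 42, 0, 0, 0, 1, 42, 0, 0, 0, 1, 42, 0, 0, 0, 1, 42, 0, 0, 0, 1, 42, 0, 0, 0, 1, 42, 0, 0, 0, 1, 42, 0, 0, 0, 1, 42, 0, 0, 0, 1, 42, 0, 0, 0, 1, 42, 0, 0, 0, 1, 42]'

```text
time_s: 14.3
ee_pos: [0.5955, 0.0743, 0.1112]
tool_rot: [-0.243, 3.132, -0.001]
contact_force: [0.3, -0.3, 0.0]
grip_width: 0.0421
finger_force: 0.0
```

Run:
```python
from h import *
tool(); print(np.round(arm.observe()["joint_pos"],2))
p=arm.camera("wrist")
for t in arm.trace(p,"knob_grip")[:2]:
    b=pts(p,t["mask"]); 
    print(t["score"],t["extent"], rect(b,.05,.07) if (b[:,2]>.05).sum()>10 else len(b))
board();tool()
```

```text
t 14.3 ee [0.5955 0.0743 0.1112] ytool 98.86 z [ 0.001 -0.001 -1.   ] F [ 0.3 -0.3  0. ] T [-0.05  0.06 -0.02] w 0.0421 ff 0.0
[ 0.32  0.83 -0.84  1.7   0.74  0.96  0.91]
0.77 [320.2, 207.8, 82.0, 89.4] (array([593.9,  73.8]), array([45.4, 11.7]), 8.4, 1390)
board score 0.57 (array([567.2, 156.5]), array([60.9, 43. ]), 19.3, 1597) zlo 0.0168 nest xy [-0.13  3.64]
t 14.5 ee [0.5953 0.0747 0.1112] ytool 98.91 z [ 0.001 -0.001 -1.   ] F [-0.4  0.2  0.2] T [-0.03  0.01 -0.06] w 0.0421 ff 0.0
```

Call:
step_arm --series '[-0.004, -0.003, -0.2, 0, 42, -0.004, -0.003, -0.35, 0, 42, -0.004, -0.003, -0.43, 0, 42, -0.004, -0.003, -0.46, 0, 42, -0.004, -0.003, -0.46, 0, 42, -0.004, -0.003, -0.46, 0, 8, -0.004, -0.003, -0.46, 0, 8, -0.004, -0.003, -0.46, 0, 8, -0.004, -0.003, -0.46, 0, 8, -0.004, -0.003, -0.46, 0, 8, -0.004, -0.003, -0.46, 0, 8]'

```text
time_s: 15.6
ee_pos: [0.5955, 0.0753, 0.0436]
tool_rot: [-0.246, 3.129, 0.002]
contact_force: [-0.8, 1.0, 5.3]
grip_width: 0.0111
finger_force: 60.0
```

```bash
cat >> h.py <<'E'
def jaw(names=("scene","side","wrist")):
    # jaw bar / board position along nest y, per camera
    a=np.radians(18.9); ex=np.array([np.cos(a),np.sin(a)]); ey=np.array([-ex[1],ex[0]]); o=np.array([.5685,.1531])
    for n in names:
        p=arm.camera(n); q=pts(p,np.ones((400,640),bool)); d=(q[:,:2]-o)*1000; x=d@ex; y=d@ey; z=q[:,2]*1000
        f=lambda m: np.round(np.r_[np.percentile(y[m],[3,50,97]),m.sum()],1) if m.sum()>8 else None
        print(n,"jaw",f((abs(x)<46)&(y>15)&(y<50)&(z>20)&(z<25)),"near bar",f((abs(x)>20)&(abs(x)<46)&(y>-60)&(y<-25)&(z>19.5)&(z<25)),"trafo",f((abs(x)<16)&(abs(y)<30)&(z>37)&(z<43)))
        cv2.imwrite(f"pics/j_{n}.png",p["img"])
E
python3 - <<'E'
from h import *
tool(); jaw(); tool()
E
```

```text
t 15.6 ee [0.5955 0.0753 0.0436] ytool 99.0 z [ 0.003  0.001 -1.   ] F [-0.8  1.   5.3] T [ 0.12  0.1  -0.07] w 0.0111 ff 59.95560709444021
scene jaw [ 18.  31.  36. 112.] near bar [-40.2 -34.6 -25.6  51. ] trafo [ -8.8   3.2  17.  114. ]
side jaw [21.3 28.6 34.6 25. ] near bar [-42.2 -37.7 -26.2  27. ] trafo [-9.7  0.7 17.3 48. ]
wrist jaw [  20.3   28.9   33.3 3253. ] near bar [ -41.9  -36.8  -25.6 1823. ] trafo [-1.120e+01  1.900e+00  1.520e+01  3.508e+03]
t 15.75 ee [0.5955 0.0752 0.0436] ytool 99.0 z [ 0.003  0.001 -1.   ] F [-0.2  1.5  5.6] T [ 0.1   0.17 -0.  ] w 0.011 ff 59.956490871018104
```

Run:
```python
import cv2,numpy as np
a=cv2.imread("pics/w4.png")[130:240,360:480]; b=cv2.imread("pics/j_wrist.png")
a=cv2.resize(a,(400,367),interpolation=cv2.INTER_CUBIC); b=cv2.resize(b,(400,250))
c=np.zeros((620,400,3),np.uint8); c[:367]=a; c[368:618]=b; cv2.imwrite("pics/c1.png",c)
```

```text
(no output)
```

View pics/c1.png

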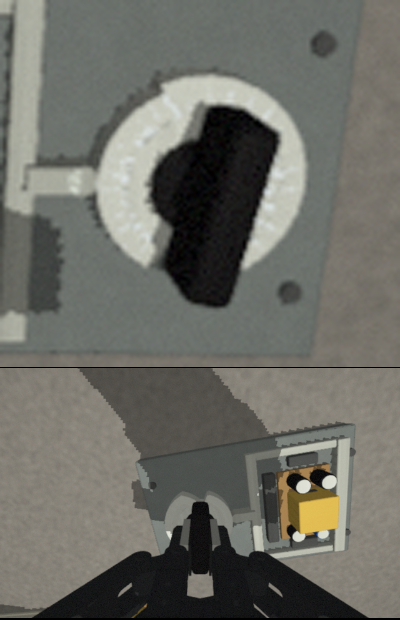

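Call:
step_arm --series '[0, 0, 0, -0.04, 8, 0, 0, 0, -0.08, 8, 0, 0, 0, -0.11, 8, 0, 0, 0, -0.11, 8, 0, 0, 0, -0.11, 8]'

```text
time_s: 16.25
ee_pos: [0.5955, 0.0751, 0.0436]
tool_rot: [0.024, 3.138, 0.001]
contact_force: [-0.3, 0.0, 6.3]
grip_width: 0.0111
finger_force: 60.2
```

Run:
```python
from h import *
tool(); jaw(("wrist",)); tool()
```

```text
t 16.25 ee [0.5955 0.0751 0.0436] ytool 89.14 z [ 0.003  0.001 -1.   ] F [-0.3  0.   6.3] T [-0.01  0.15  0.05] w 0.0111 ff 60.19283508855892
wrist jaw [  20.9   28.8   33.3 3819. ] near bar [ -41.8  -36.6  -25.6 2208. ] trafo [-1.12e+01  2.20e+00  1.53e+01  3.81e+03]
t 16.3 ee [0.5955 0.0751 0.0436] ytool 89.14 z [ 0.003  0.001 -1.   ] F [-0.9  0.6  6.6] T [0.02 0.11 0.06] w 0.0112 ff 60.20110664398885
```

Call:
step_arm --series '[0, 0, 0, -0.03, 8, 0, 0, 0, -0.055, 8, 0, 0, 0, -0.055, 8]'

```text
time_s: 16.6
ee_pos: [0.5955, 0.075, 0.0436]
tool_rot: [0.159, 3.134, 0.001]
contact_force: [-0.4, 0.9, 5.7]
grip_width: 0.0111
finger_force: 60.2
```

Run:
```python
from h import *
tool(); jaw(("wrist",)); tool()
```

```text
t 16.6 ee [0.5955 0.075  0.0436] ytool 84.2 z [ 0.003  0.    -1.   ] F [-0.4  0.9  5.7] T [-0.03  0.12  0.18] w 0.0111 ff 60.16227033707992
wrist jaw [  20.7   28.7   33.4 4137. ] near bar [ -41.7  -36.5  -25.6 2257. ] trafo [-1.110e+01  2.300e+00  1.540e+01  3.954e+03]
t 16.65 ee [0.5955 0.075  0.0436] ytool 84.21 z [ 0.003  0.    -1.   ] F [-0.1  0.2  6.5] T [-0.01  0.1   0.16] w 0.0109 ff 60.189889585612946
```

Call:
step_arm --series '[0, 0, 0, -0.03, 8, 0, 0, 0, -0.055, 8, 0, 0, 0, -0.055, 8]'

```text
time_s: 16.95
ee_pos: [0.5955, 0.0749, 0.0436]
tool_rot: [0.294, 3.125, 0.001]
contact_force: [-0.8, 0.3, 6.8]
grip_width: 0.011
finger_force: 60.2
```

Run:
```python
from h import *
tool(); jaw(("wrist",)); tool()
```

```text
t 16.95 ee [0.5955 0.0749 0.0436] ytool 79.25 z [ 0.003  0.    -1.   ] F [-0.8  0.3  6.8] T [-0.03  0.19  0.1 ] w 0.011 ff 60.18740226474847
wrist jaw [  21.1   28.7   33.4 4420. ] near bar [ -41.7  -36.5  -25.6 2283. ] trafo [-1.090e+01  2.500e+00  1.540e+01  4.106e+03]
t 17.0 ee [0.5955 0.0749 0.0436] ytool 79.25 z [ 0.003  0.    -1.   ] F [-0.6 -0.1  6.5] T [-0.04  0.17  0.1 ] w 0.0109 ff 60.210754708957666
```

Call:
step_arm --series '[0, 0, 0, -0.03, 8, 0, 0, 0, -0.055, 8, 0, 0, 0, -0.055, 8]'

```text
time_s: 17.3
ee_pos: [0.5955, 0.0747, 0.0436]
tool_rot: [0.429, 3.109, 0.001]
contact_force: [-1.1, -0.1, 6.3]
grip_width: 0.0109
finger_force: 60.2
```

Run:
```python
from h import *
tool(); jaw(("wrist",)); tool()
```

```text
t 17.3 ee [0.5955 0.0747 0.0436] ytool 74.3 z [ 0.003 -0.    -1.   ] F [-1.1 -0.1  6.3] T [-0.11  0.18  0.2 ] w 0.0109 ff 60.21005662400057
wrist jaw [  20.7   28.7   33.5 4639. ] near bar [ -41.5  -36.4  -25.6 2318. ] trafo [-1.090e+01  2.700e+00  1.540e+01  4.267e+03]
t 17.35 ee [0.5955 0.0748 0.0436] ytool 74.31 z [ 0.003  0.    -1.   ] F [-0.4 -0.2  6.4] T [-0.05  0.2   0.19] w 0.011 ff 60.22518807789311
```

Call:
step_arm --series '[0, 0, 0, -0.03, 8, 0, 0, 0, -0.055, 8, 0, 0, 0, -0.055, 8]'

```text
time_s: 17.65
ee_pos: [0.5954, 0.0747, 0.0436]
tool_rot: [0.563, 3.088, 0.0]
contact_force: [-0.1, -0.7, 6.4]
grip_width: 0.0111
finger_force: 60.2
```

Run:
```python
from h import *
tool(); jaw(("wrist",)); tool()
```

```text
t 17.65 ee [0.5954 0.0747 0.0436] ytool 69.35 z [ 0.003 -0.    -1.   ] F [-0.1 -0.7  6.4] T [-0.06  0.2   0.11] w 0.0111 ff 60.23423268565239
wrist jaw [  20.4   28.8   33.5 4867. ] near bar [ -41.5  -36.3  -25.6 2351. ] trafo [-1.070e+01  2.800e+00  1.550e+01  4.414e+03]
t 17.7 ee [0.5954 0.0747 0.0436] ytool 69.36 z [ 0.003 -0.    -1.   ] F [-0.8  0.5  6.5] T [-0.1   0.25  0.11] w 0.0108 ff 60.25645161136481
```

Call:
step_arm --series '[0, 0, 0, -0.03, 8, 0, 0, 0, -0.055, 8, 0, 0, 0, -0.055, 8]'

```text
time_s: 18.0
ee_pos: [0.5954, 0.0746, 0.0436]
tool_rot: [0.695, 3.061, 0.0]
contact_force: [-1.7, -0.7, 6.1]
grip_width: 0.0111
finger_force: 60.3
```

Run:
```python
from h import *
tool(); jaw(("wrist",)); tool()
```

```text
t 18.0 ee [0.5954 0.0746 0.0436] ytool 64.4 z [ 0.003 -0.    -1.   ] F [-1.7 -0.7  6.1] T [-0.14  0.16  0.12] w 0.0111 ff 60.250008048819836
wrist jaw [  20.3   28.8   33.5 4975. ] near bar [ -41.4  -36.3  -25.6 2387. ] trafo [-1.060e+01  2.900e+00  1.560e+01  4.575e+03]
t 18.05 ee [0.5954 0.0746 0.0436] ytool 64.4 z [ 0.003 -0.    -1.   ] F [-0.7  0.   7.2] T [-0.13  0.2   0.17] w 0.0107 ff 60.270962883630546
```

Call:
step_arm --series '[0, 0, 0, -0.03, 8, 0, 0, 0, -0.055, 8, 0, 0, 0, -0.055, 8]'

```text
time_s: 18.35
ee_pos: [0.5954, 0.0745, 0.0436]
tool_rot: [0.827, 3.028, 0.0]
contact_force: [-0.7, -1.4, 6.9]
grip_width: 0.0112
finger_force: 60.3
```

Run:
```python
from h import *
tool(); jaw(("wrist",)); tool()
```

```text
t 18.35 ee [0.5954 0.0745 0.0436] ytool 59.44 z [ 0.003 -0.    -1.   ] F [-0.7 -1.4  6.9] T [-0.13  0.25  0.13] w 0.0112 ff 60.27146938339001
wrist jaw [  20.1   28.7   33.5 4877. ] near bar [ -41.4  -36.2  -25.6 2414. ] trafo [-1.050e+01  3.000e+00  1.560e+01  4.697e+03]
t 18.4 ee [0.5954 0.0745 0.0436] ytool 59.45 z [ 0.003 -0.    -1.   ] F [-1.   0.2  7.2] T [-0.13  0.21  0.12] w 0.011 ff 60.29162085160124
```

Call:
step_arm --series '[0, 0, 0, -0.03, 8, 0, 0, 0, -0.055, 8, 0, 0, 0, -0.055, 8]'

```text
time_s: 18.7
ee_pos: [0.5953, 0.0744, 0.0436]
tool_rot: [0.957, 2.989, 0.0]
contact_force: [-1.8, -0.5, 6.3]
grip_width: 0.0109
finger_force: 60.3
```

Run:
```python
from h import *
tool(); jaw(("wrist",)); tool()
```

```text
t 18.7 ee [0.5953 0.0744 0.0436] ytool 54.49 z [ 0.003 -0.001 -1.   ] F [-1.8 -0.5  6.3] T [-0.12  0.24  0.12] w 0.0109 ff 60.29700557779279
wrist jaw [  19.4   28.8   33.6 4645. ] near bar [ -41.3  -36.1  -25.6 2470. ] trafo [-1.04e+01  3.10e+00  1.58e+01  4.85e+03]
t 18.75 ee [0.5953 0.0744 0.0436] ytool 54.5 z [ 0.002 -0.001 -1.   ] F [-1.5 -0.8  6.2] T [-0.2   0.28  0.13] w 0.0111 ff 60.316506292906524
```

Call:
step_arm --series '[0, 0, 0, -0.03, 8, 0, 0, 0, -0.055, 8, 0, 0, 0, -0.055, 8]'

```text
time_s: 19.05
ee_pos: [0.5952, 0.0744, 0.0436]
tool_rot: [1.086, 2.945, 0.0]
contact_force: [-0.8, -1.4, 7.7]
grip_width: 0.0104
finger_force: 60.3
```

Run:
```python
from h import *
tool(); jaw(("wrist",)); tool()
```

```text
t 19.05 ee [0.5952 0.0744 0.0436] ytool 49.54 z [ 0.002 -0.001 -1.   ] F [-0.8 -1.4  7.7] T [-0.23  0.3   0.09] w 0.0104 ff 60.32143759001883
wrist jaw [  19.8   28.7   33.6 4385. ] near bar [ -41.3  -36.1  -25.6 2495. ] trafo [-1.030e+01  3.200e+00  1.580e+01  4.974e+03]
t 19.1 ee [0.5953 0.0744 0.0436] ytool 49.54 z [ 0.002 -0.001 -1.   ] F [-0.9 -0.6  7.7] T [-0.19  0.28  0.13] w 0.011 ff 60.33939732042654
```

Call:
step_arm --series '[0, 0, 0, -0.03, 8, 0, 0, 0, -0.055, 8, 0, 0, 0, -0.055, 8]'

```text
time_s: 19.4
ee_pos: [0.5952, 0.0743, 0.0436]
tool_rot: [1.212, 2.896, 0.0]
contact_force: [-1.4, -0.8, 7.3]
grip_width: 0.0111
finger_force: 60.4
```

Run:
```python
from h import *
tool(); jaw(("wrist",)); tool()
```

```text
t 19.4 ee [0.5952 0.0743 0.0436] ytool 44.59 z [ 0.002 -0.001 -1.   ] F [-1.4 -0.8  7.3] T [-0.19  0.34  0.18] w 0.0111 ff 60.35037582033965
wrist jaw [  19.3   28.7   33.6 4172. ] near bar [ -41.2  -36.   -25.6 2530. ] trafo [-1.020e+01  3.400e+00  1.580e+01  5.062e+03]
t 19.45 ee [0.5952 0.0743 0.0436] ytool 44.6 z [ 0.002 -0.001 -1.   ] F [-0.8 -0.2  7. ] T [-0.2   0.29  0.17] w 0.0109 ff 60.3630532365014
```

Call:
step_arm --series '[0, 0, 0, -0.03, 8, 0, 0, 0, -0.055, 8, 0, 0, 0, -0.055, 8]'

```text
time_s: 19.75
ee_pos: [0.5951, 0.0742, 0.0436]
tool_rot: [1.336, 2.841, -0.0]
contact_force: [-2.1, -1.0, 7.4]
grip_width: 0.0107
finger_force: 60.4
```

Run:
```python
from h import *
tool(); jaw(("wrist",)); tool()
```

```text
t 19.75 ee [0.5951 0.0742 0.0436] ytool 39.63 z [ 0.002 -0.001 -1.   ] F [-2.1 -1.   7.4] T [-0.2   0.34  0.13] w 0.0107 ff 60.37564640440678
wrist jaw [  18.9   28.6   33.6 3912. ] near bar [ -41.2  -36.   -25.6 2564. ] trafo [-1.020e+01  3.400e+00  1.590e+01  5.162e+03]
t 19.8 ee [0.5951 0.0742 0.0436] ytool 39.64 z [ 0.002 -0.001 -1.   ] F [-1.4 -1.1  7.3] T [-0.17  0.34  0.11] w 0.0108 ff 60.38525294971578
```

Call:
step_arm --series '[0, 0, 0, -0.03, 8, 0, 0, 0, -0.055, 8, 0, 0, 0, -0.055, 8]'

```text
time_s: 20.1
ee_pos: [0.5951, 0.0742, 0.0436]
tool_rot: [1.458, 2.781, -0.0]
contact_force: [-2.4, -1.1, 7.3]
grip_width: 0.0109
finger_force: 60.4
```

Run:
```python
from h import *
tool(); jaw(("wrist",)); tool()
```

```text
t 20.1 ee [0.5951 0.0742 0.0436] ytool 34.67 z [ 0.002 -0.001 -1.   ] F [-2.4 -1.1  7.3] T [-0.19  0.4   0.11] w 0.0109 ff 60.395880852340724
wrist jaw [  18.4   28.4   33.6 3609. ] near bar [ -41.2  -36.   -25.6 2575. ] trafo [-1.010e+01  3.500e+00  1.590e+01  5.247e+03]
t 20.15 ee [0.595  0.0742 0.0436] ytool 34.68 z [ 0.002 -0.001 -1.   ] F [-1.  -1.5  7.7] T [-0.27  0.36  0.09] w 0.0112 ff 60.40816574759219
```

Call:
step_arm --series '[0, 0, 0, -0.03, 8, 0, 0, 0, -0.055, 8, 0, 0, 0, -0.055, 8]'

```text
time_s: 20.45
ee_pos: [0.595, 0.0741, 0.0436]
tool_rot: [1.577, 2.715, -0.0]
contact_force: [-1.8, -1.0, 8.1]
grip_width: 0.011
finger_force: 60.4
```

Run:
```python
from h import *
tool(); jaw(("wrist",)); tool()
```

```text
t 20.45 ee [0.595  0.0741 0.0436] ytool 29.68 z [ 0.002 -0.001 -1.   ] F [-1.8 -1.   8.1] T [-0.23  0.38 -0.1 ] w 0.011 ff 60.40403160836263
wrist jaw [  18.5   27.    32.3 3552. ] near bar [ -42.4  -37.   -25.6 2604. ] trafo [-1.010e+01  3.500e+00  1.600e+01  5.303e+03]
t 20.5 ee [0.595  0.0742 0.0436] ytool 29.69 z [ 0.002 -0.001 -1.   ] F [-1.6 -1.1  7.1] T [-0.21  0.37 -0.  ] w 0.0115 ff 60.41274779089122
```

The jaw has begun to drop in, about 1.3 mm so far. I'll use smaller steps from here.

Call:
step_arm --series '[0, 0, 0, -0.02, 8, 0, 0, 0, -0.033, 8, 0, 0, 0, -0.033, 8]'

```text
time_s: 20.8
ee_pos: [0.5949, 0.0741, 0.0436]
tool_rot: [1.647, 2.673, 0.0]
contact_force: [-2.1, -0.8, 8.0]
grip_width: 0.0109
finger_force: 60.4
```

Run:
```python
from h import *
tool(); jaw(("wrist",)); tool()
```

```text
t 20.8 ee [0.5949 0.0741 0.0436] ytool 26.71 z [ 0.001 -0.001 -1.   ] F [-2.1 -0.8  8. ] T [-0.16  0.4  -0.09] w 0.0109 ff 60.43937211492391
wrist jaw [  18.8   25.7   31.1 3811. ] near bar [ -43.4  -37.9  -25.6 2646. ] trafo [-1.020e+01  3.500e+00  1.590e+01  5.311e+03]
t 20.85 ee [0.5949 0.0741 0.0436] ytool 26.72 z [ 0.001 -0.001 -1.   ] F [-2.1 -0.1  7.1] T [-0.26  0.43 -0.05] w 0.011 ff 60.442085199575786
```

Call:
step_arm --series '[0, 0, 0, -0.02, 8, 0, 0, 0, -0.033, 8, 0, 0, 0, -0.033, 8]'

```text
time_s: 21.15
ee_pos: [0.5949, 0.0741, 0.0436]
tool_rot: [1.716, 2.63, -0.0]
contact_force: [-2.0, -1.6, 7.4]
grip_width: 0.0107
finger_force: 60.4
```

Run:
```python
from h import *
tool(); jaw(("wrist",)); tool()
```

```text
t 21.15 ee [0.5949 0.0741 0.0436] ytool 23.74 z [ 0.001 -0.001 -1.   ] F [-2.  -1.6  7.4] T [-0.31  0.43 -0.02] w 0.0107 ff 60.42113844305277
wrist jaw [  19.6   23.4   28.1 5032. ] near bar [ -46.6  -40.8  -25.6 2708. ] trafo [-1.310e+01  5.000e-01  1.290e+01  5.219e+03]
t 21.2 ee [0.5949 0.0742 0.0436] ytool 23.74 z [ 0.001 -0.001 -1.   ] F [-1.2  0.3  8.2] T [-0.23  0.4  -0.02] w 0.0108 ff 60.42764205776621
```

Call:
step_arm --series '[0, 0, 0, -0.017, 8, 0, 0, 0, -0.017, 8, 0, 0, 0, -0.017, 8]'

```text
time_s: 21.5
ee_pos: [0.5948, 0.0741, 0.0436]
tool_rot: [1.75, 2.607, -0.0]
contact_force: [-2.1, -0.6, 8.2]
grip_width: 0.011
finger_force: 60.4
```

Run:
```python
from h import *
tool(); jaw(("wrist",)); tool()
```

```text
t 21.5 ee [0.5948 0.0741 0.0436] ytool 22.25 z [ 0.001 -0.001 -1.   ] F [-2.1 -0.6  8.2] T [-0.25  0.45  0.07] w 0.011 ff 60.43833341100253
wrist jaw [  19.6   23.5   28.  5128. ] near bar [ -46.6  -40.9  -25.6 2727. ] trafo [-1.320e+01  5.000e-01  1.290e+01  5.224e+03]
t 21.55 ee [0.5948 0.0741 0.0436] ytool 22.25 z [ 0.001 -0.001 -1.   ] F [-1.9 -1.4  7.8] T [-0.23  0.44  0.01] w 0.0106 ff 60.43873761256691
```

The jaw has stopped against the board: it moved about 5.6 mm and pushed the board 3 mm to the fence. I'm letting go of the knob.

Call:
step_arm --series '[0, 0, 0, 0, 20, 0, 0, 0, 0, 30, 0, 0, 0, 0, 30, 0, 0, 0, 0, 30, 0, 0, 0.1, 0, 30, 0, 0, 0.3, 0, 30, 0, 0, 0.6, 0, 30, 0, 0, 0.9, 0, 30, 0, 0, 0.9, 0, 30, 0, 0, 0.9, 0, 30]'

```text
time_s: 22.55
ee_pos: [0.595, 0.0744, 0.1789]
tool_rot: [1.75, 2.606, 0.003]
contact_force: [-0.5, -0.8, -0.9]
grip_width: 0.0298
finger_force: 0.0
```

Run:
```python
from h import *
tool(); jaw(("wrist",)); board()
```

```text
t 22.55 ee [0.595  0.0744 0.1789] ytool 22.23 z [ 0.003  0.    -1.   ] F [-0.5 -0.8 -0.9] T [-0.06 -0.05  0.01] w 0.0298 ff 0.0
wrist jaw [  19.8   24.1   28.5 1466. ] near bar [-46.6 -41.3 -25.7 809. ] trafo [-1.320e+01  2.000e-01  1.300e+01  1.291e+03]
board score 0.77 (array([568.1, 152.9]), array([60.1, 39.8]), 18.8, 1595) zlo 0.0166 nest xy [-0.44 -0.06]
```

View pics/j_wrist.png

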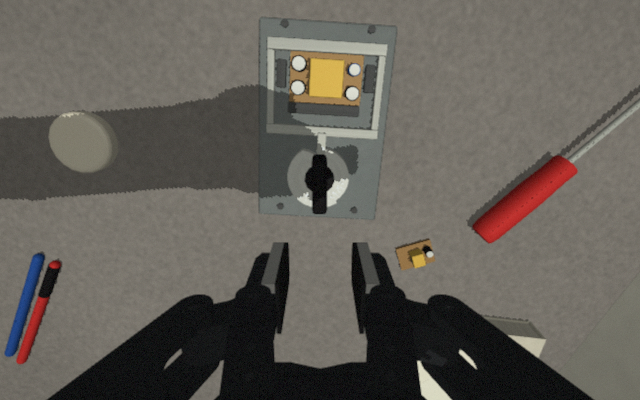

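The wrist view shows the board at (326,78) flat in the nest, clamped between the jaw and the fence. The knob at (320,180) is released and nothing is touching it.

```bash
python3 -c "
from bench import arm; print(arm.finish_job())"
```

```text
the job is handed in; nothing more can be done
None
```

The larger board lies flat in the nest, held against the fence by the sprung jaw with its roller in the cam's notch; the knob is released and the job is handed in (no verdict was returned).

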